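Open the wide ingredient canister

TASK

Unscrew the lid of the wide, low steel canister by turning its bar grip about a quarter turn anticlockwise (seen from above), then lift the lid straight off. Set it down in the shallow square metal tray, flat and right way up, without dropping it, and let go. Leave the slender tall canister with the similar lid alone.

Things in the scene. Friction and masses are not known exactly. Their poses are not given: they have to be found in the camera images.
- lid: Black plastic lid, loose, 0.15-0.31 kg: disc 96 mm wide, 12 thick; on top an upright bar grip 64 long, 16 thick, top 48 above the origin: pinch across it mid-length, 37 mm above the origin. Origin: centre of disc's underside, x along bar, z up. Below: plug 55 mm wide, 24 deep, with lugs 74 mm over tips along x at its foot; standing flat, the origin is 24 mm above the floor.
- canister: Wide low steel canister, bolted down: 140 mm wide, rim of neck 140 mm above table carries the lid's disc. Origin: centre of underside, z up; x = bar direction of the closed lid (within 8 deg). Level, easy thread, 2 mm play: turned 60 to 95 deg anticlockwise (+z) from where found, best 78, the lid is free to lift straight up; before that lips hold it. Stop at about 107 deg from x.
- tall_canister: A bystander: slender tall steel canister bolted to the table, 96 mm across, 248 mm high with its own similar, smaller black lid. Origin: centre of its underside. To be left alone.
- tray: Shallow square metal tray, loose on the table, 0.6 kg: 150 x 150 mm outside, 142 mm inside, rim 16 mm high, floor 4 mm thick. Origin: centre of its underside, axes along its sides.
Not all that is in view belongs to the job. Leave any red look-alike of the lid alone.

How it is judged:
By the outcome, as a careful person would: the job done as asked, in the order asked, and still so for the second after the job is handed in, with the robot touching nothing.
It also fails if it takes over 48 s, if anything falls off the work surface, if the arm or the gripper's body presses on something with over 40 N, if the wrist force passes 120 N, or if a joint passes its speed limit or range.

ROBOT

A 6-joint arm with a two-finger parallel gripper is mounted at the origin on the work surface. World frame = base frame: x ahead of the robot, y to its left, z up, the work surface at z = 0. Lengths are in m, angles in degrees, forces in N, time in s.
With the tool pointing down it reaches from about 0.25 to 0.725 m from the base axis. Payload 9.7 kg.
Tool frame: the origin (TCP) lies on the centre line of the jaws, within the pads' length; the fingertips stand 19 mm ahead of it and the grasp point (between the pads) is the TCP; z points along the fingers, y is the direction in which the jaws open and shut (so a half turn about z gives the same grasp; the last joint's range is limited). The gripper opens to 85 mm and grips with 20 to 120 N. Pads are 22 mm wide; open, the fingers measure 114 mm over their backs; the gripper's body (76 mm by 85 mm) begins 54 mm behind the grasp point. The pads swing forward as they close: fully open they stand 13 mm farther back than shut.
Start: joints at [-64.515, 4.979, 10.078, 95.1, 0, 90], TCP at [0.237, -0.496, 0.222] pointing down, gripper open.
Joint ranges: [-179.16, 179.16], [-48.56, 103.87], [-65.8, 70.77], [-126.05, 130.52], [-82.76, 87.17], [-180, 180]. Speed limits (degrees/s): [127.2, 127.2, 147.25, 180, 180, 180].

INTERFACE

Orientations are given as [roll, pitch, yaw] about the fixed x, y, z axes, in that order (R = Rz(yaw) Ry(pitch) Rx(roll)).
In Python, from workcell import bot gives the robot as it stands.
- The arm moves only by the tool servo_tool, never from a script. Its argument "motion" is a list that holds one entry, the list of rows, each a list of 6 numbers: the shift along the tool's x, y, z in mm, then the turn, a rotation vector about the tool's x, y, z in rad. A call has 1 to 5 rows; each row shifts and turns the commanded pose from where the row before left it, along the tool's axes as they then stand; what a row does not reach is not made up. A row lasts 1/10 s, in which the tool goes at most 50 mm and 8.59 degrees, less where a joint would pass 70% of its speed; a pose out of reach is approached as far as the arm can. A call is refused whole if a number of a shift passes 50 or a number of a turn 0.15, either way. A call with a gripper value outside its range is refused whole. "gripper" is the finger opening in mm, from 0 to 85.4, set as the call begins (left out, the last holds). The fingers move at their own pace and stop on an object; "newtons" is the grip in N (left out, the last holds). Time passes only in rows, so rows that do not move let the fingers close. It gives the time, the measured TCP pose, the force and the opening at its end, in the units of the state.
- bot.get_obs(): the state, without advancing time (a new reading comes with each control period).
- bot.camera(name): name is "side" or "top"; returns a dict with "color" (400x640x3 uint8, red, green, blue), "fx", "fy", "cx", "cy" (pixels), "R" (3x3) and "t" (3): a world point X has camera coordinates R X + t. Camera axes: x right, y down, z forward; pixel columns grow to the right and rows downward; lengths in m; the calibration is good to about 2 mm. A picture is of the moment at which its call begins. There is no depth.
- bot.job_done(): hands the job in, once; it reports no verdict.
Trained networks look in a picture, given as the dict that the camera call returned (one of the last four; its "shot" number tells which), for a name from the list of things; names that differ only in an ending like _2 or _b are one class to them, and where a whole thing is asked for, a point or a joint stands for the part that bears it (a point fixed in the world has none). Each returns a list of dicts, best first, with "confidence" (0 to 1); they miss things now and then, are a little off and sometimes report something else, mostly with a low value. They report only what shows in the picture. A call takes as long as a camera call. They do not tell look-alikes from the thing itself.
- bot.look_for(picture, label): "rect" ([left, top, width, height] in pixels, round what is visible of it).
The state is a dict: "time": time; "q": joint angles; "qd": joint speeds; "joint_efforts": joint torques, N m; "ee_pos": TCP position; "tcp_rot": TCP orientation; "wrist_force": force on the tool from outside, world axes, zero at the start; "torque": the same for the moment, N m; "opening": finger opening in m.
Only numpy, scipy, OpenCV 4.12 (cv2) and the standard library are available. Lean on these libraries where they do the work, as an engineer would, in place of code of your own. Each camera call takes 0.05 s, during which the arm holds its last target.

## Working session

There is one attempt and no reset: what is moved stays moved. The work goes in short steps, Python scripts to look and compute and a tool call to move; the robot and the scene stay as the last step left them, time stands still between calls to the robot, and variables do not carry over. Pictures are saved under pics/ and viewed, and the job is handed in when it is done.

Besides the shell and the picture viewer there is one more tool, called after "Call:" by a JSON object that holds its "op" and its "data". servo_tool: Moves the arm, as the interface text tells. Its arguments: {"type":"object","properties":{"motion":{"type":"array","items":{"type":"array","items":{"type":"array","items":{"type":"number"}}}},"gripper":{"type":"number"},"newtons":{"type":"number"}},"required":["motion"]}

```bash
mkdir -p pics; ls; cat > look.py <<'E'
import cv2,pickle,sys
from workcell import bot
def shots(tag):
    r={}
    for n in("side","top"):
        p=bot.camera(n); r[n]=p
        cv2.imwrite(f"pics/{tag}_{n}.png",p["color"][:,:,::-1])
    pickle.dump(r,open(f"pics/{tag}.pkl","wb"))
    return r
E
python3 - <<'E'
from look import *
r=shots("a")
for n in r:
    p=r[n]; print(n,p["fx"],p["fy"],p["cx"],p["cy"],p["R"],p["t"])
    for l in("lid","canister","tall_canister","tray"):
        print(l,[(d["confidence"],d["rect"]) for d in bot.look_for(p,l)][:4])
print(bot.get_obs())
E
```

```text
pics
side 495.9501094074804 495.9501094074804 320.1802591895675 197.3630174148615 [[-0.99568865 -0.09236163 -0.00857002]
 [-0.03884411  0.49907726 -0.86568645]
 [ 0.08423331 -0.86162127 -0.50051326]] [0.41960766 0.17737301 1.35541126]
lid [(0.62, [360.7, 170.3, 30.0, 24.7]), (0.6, [267.6, 149.0, 28.5, 21.3]), (0.58, [341.2, 156.4, 24.0, 24.0]), (0.56, [326.8, 180.6, 31.0, 28.8])]
canister [(0.77, [261.9, 169.4, 39.8, 45.5])]
tall_canister [(0.61, [275.2, 172.2, 41.6, 87.1])]
tray [(0.97, [213.7, 288.0, 79.1, 54.0]), (0.53, [268.2, 149.7, 30.0, 19.1])]
top 505.13477508464 505.13477508464 316.2950437263916 197.4057280284003 [[ 0.00920006 -0.99981646 -0.01680497]
 [-0.99694486 -0.00786746 -0.07771134]
 [ 0.07756486  0.01746858 -0.99683426]] [-0.082092    0.42557707  1.3679709 ]
lid [(0.97, [378.0, 118.6, 41.4, 34.8]), (0.88, [379.4, 196.9, 40.4, 30.7]), (0.75, [406.1, 236.9, 38.4, 35.5]), (0.57, [450.0, 209.3, 36.3, 34.9])]
canister [(0.73, [363.4, 112.6, 61.3, 63.6])]
tall_canister [(0.87, [271.0, 145.6, 47.2, 45.1])]
tray [(0.66, [167.1, 118.6, 60.9, 60.5])]
{'time': 0.5, 'q': array([-6.45149040e+01,  4.98101831e+00,  1.00773426e+01,  9.51001547e+01,
       -3.09275701e-04,  9.00015705e+01]), 'qd': array([-0.01477635, -0.04327807, -0.01533073, -0.06040968, -0.08271414,
        0.08215293]), 'joint_efforts': array([ 1.90512386e-03, -5.19646955e+01,  4.64544439e+01,  1.92937769e-03,
        5.48815717e-05, -1.99353664e-06]), 'ee_pos': array([ 0.23664556, -0.49647374,  0.222056  ]), 'tcp_rot': array([-1.79996170e+02,  3.09380697e-04,  2.54835255e+01]), 'wrist_force': array([-0.6852384 , -0.53422895, -0.55764656]), 'torque': array([ 0.01093281,  0.04878508, -0.0005993 ]), 'opening': 0.08514460086992146}
```

View pics/a_side.png

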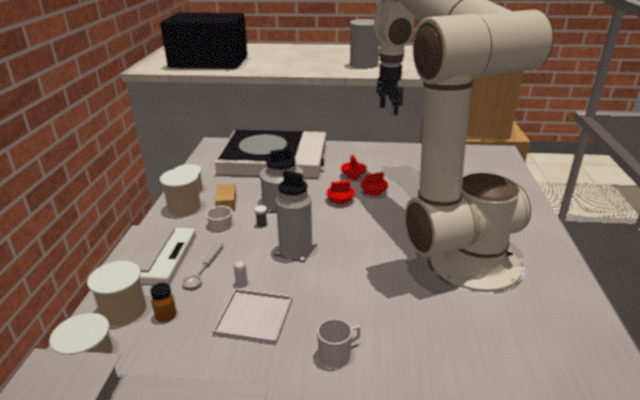

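View pics/a_top.png

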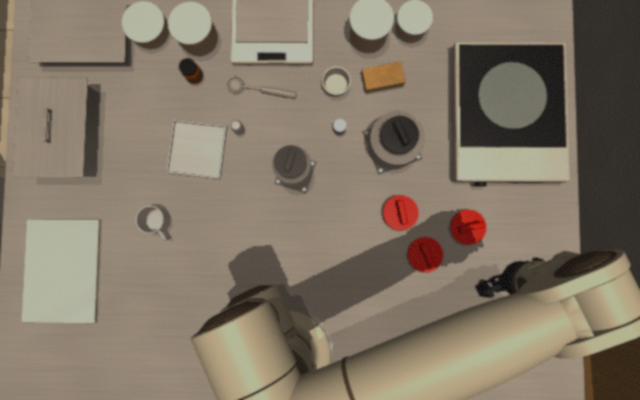

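The side view shows the wide canister at (281,185), behind the tall one at (294,220), and the tray at (253,316).

Lid candidates in the top view:
- Black on the wide canister (400,135). This one fits: it is black and sits on the wide, low body.
- Small black on the tall canister (292,162), which must be left alone.
- Three red look-alikes at (400,212), (468,227) and (425,253).

I'll enlarge the crop to confirm.

```bash
cat > geo.py <<'E'
import numpy as np,pickle
def bp(p,u,v,z):
    d=np.array([(u-p["cx"])/p["fx"],(v-p["cy"])/p["fy"],1.]); R=p["R"]
    c=-R.T@p["t"]; d=R.T@d; return c+d*(z-c[2])/d[2]
def pj(p,X):
    c=p["R"]@np.array(X)+p["t"]; return np.array([p["fx"]*c[0]/c[2]+p["cx"],p["fy"]*c[1]/c[2]+p["cy"]])
E
python3 - <<'E'
import cv2,pickle
import numpy as np
from geo import *
r=pickle.load(open("pics/a.pkl","rb"))
t=r["top"]["color"][:,:,::-1]; s=r["side"]["color"][:,:,::-1]
f=lambda im,x,y,w,h:cv2.resize(im[y:y+h,x:x+w],(400,300*h*4//(3*w)*1 if 0 else 400*h//w),interpolation=cv2.INTER_CUBIC)
a=f(t,355,100,80,80);b=f(t,160,110,80,80)
cc=lambda x:np.clip(x.astype(float)*1.8,0,255).astype(np.uint8)
cv2.imwrite("pics/crop1.png",np.hstack([cc(a),b]))
c=f(s,240,140,80,80);d=f(s,210,275,90,90)
cv2.imwrite("pics/crop2.png",np.hstack([cc(c),d]))
E
```

```text
(no output)
```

View pics/crop1.png

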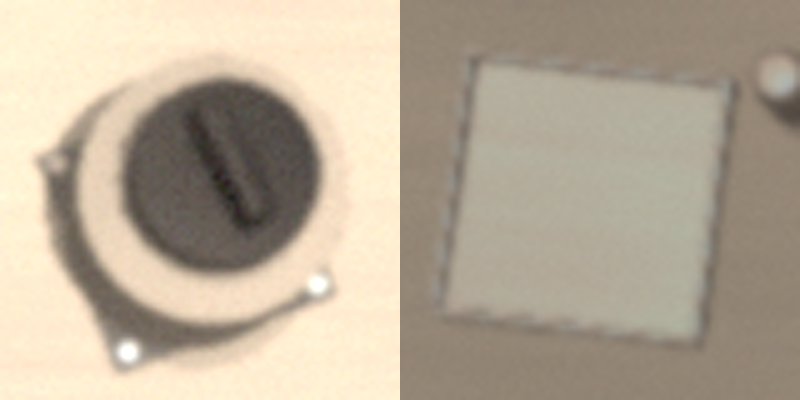

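View pics/crop2.png

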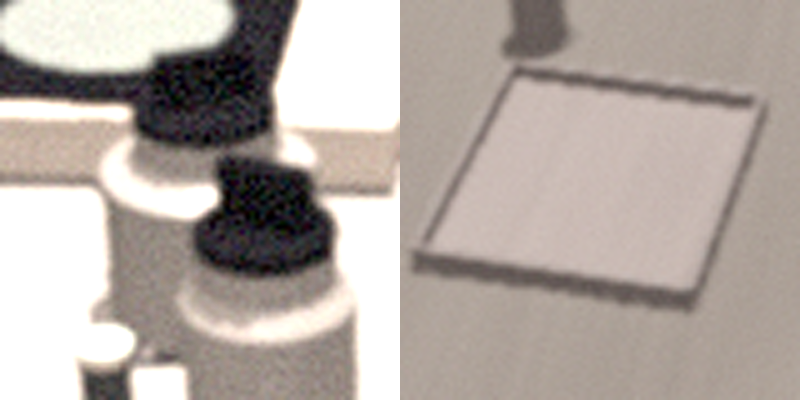

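```bash
python3 - <<'E'
import cv2,pickle
import numpy as np
from geo import *
r=pickle.load(open("pics/a.pkl","rb")); p=r["top"];s=r["side"]
print("cams",-p["R"].T@p["t"],-s["R"].T@s["t"])
# disc: threshold fit
g=cv2.cvtColor(p["color"],cv2.COLOR_RGB2GRAY)
m=(g[100:180,355:435]<70).astype(np.uint8)
n,l,st,ce=cv2.connectedComponentsWithStats(m); print([(st[i].tolist(),ce[i]) for i in range(1,n) if st[i][4]>200])
C=bp(p,399.4,134.8,0.152);print("disc",C)
# height check in the side view
for h in (0,0.140,0.152,0.188): print(h,pj(s,[C[0],C[1],h]))
a=bp(p,355+(200)/5,100+107/5,0.188);b=bp(p,355+260/5,100+222/5,0.188)
d=b-a; print("bar",(a+b)/2,np.linalg.norm(d),np.degrees(np.arctan2(d[1],d[0])))
q=[bp(p,160+(x-400)/5,110+y/5,0.016) for x,y in((472,62),(735,82),(702,345),(440,315))]
q=np.array(q);print(q,q.mean(0));e=np.roll(q,-1,0)-q;print(np.linalg.norm(e,axis=1),np.degrees(np.arctan2(e[:,1],e[:,0])))
q=[bp(s,210+(x-400)*90/400,275+y*90/400,0.016) for x,y in((515,66),(768,98),(695,295),(415,253))]
q=np.array(q);print(q,q.mean(0));e=np.roll(q,-1,0)-q;print(np.linalg.norm(e,axis=1),np.degrees(np.arctan2(e[:,1],e[:,0])))
# fit bar yaw+centre: maximise top-face brightness minus visible side contrast; overlay
def box(c,y):
    y=np.radians(y);u=np.array([np.cos(y),np.sin(y),0]);v=np.array([-u[1],u[0],0])
    P=[]
    for z in(0.188,0.152):
        P.append([pj(p,[c[0],c[1],z]+su*.032*u+sv*.008*v) for su,sv in((1,1),(1,-1),(-1,-1),(-1,1))])
    return np.array(P)
K=8;im=cv2.resize(p["color"][110:160,375:425,::-1],(400,400),interpolation=cv2.INTER_CUBIC)
im=np.clip(im.astype(float)*2.5,0,255).astype(np.uint8)
outs=[]
for y in(-155,-151+0):
    o=im.copy()
    for k,Q in enumerate(box(C,y)):
        Q=((Q-[375,110]+.5)*K).astype(int)
        cv2.polylines(o,[Q.reshape(-1,1,2)],True,(0,255,0) if k==0 else (255,0,255),1)
    outs.append(o)
cv2.imwrite("pics/fit.png",np.hstack([im,outs[0]]))
E
```

```text
cams [ 0.31892564 -0.10262523  1.39533287] [0.3105177  1.11808398 0.83554677]
[([25, 16, 39, 38, 1159], array([43.65401208, 34.74547023])), ([10, 29, 39, 41, 259], array([22.7992278 , 55.55212355]))]
disc [ 0.57342597 -0.28604984  0.152     ]
0 [282.63459663 201.07106574]
0.14 [280.59300355 163.19554972]
0.152 [280.40955223 159.79217139]
0.188 [279.85070124 149.42440036]
bar [ 0.57078245 -0.28458045  0.188     ] 0.06301709245472029 -152.92068123331552
[[0.63262923 0.31865549 0.016     ]
 [0.62214059 0.17145746 0.016     ]
 [0.47504426 0.18632512 0.016     ]
 [0.49066296 0.33200979 0.016     ]] [0.55511926 0.25211197 0.016     ]
[0.14757125 0.14784579 0.14651951 0.14259298] [-94.07574236 174.22846802  83.88075186  -5.37381298]
[[0.61605964 0.18393939 0.016     ]
 [0.47027642 0.19863967 0.016     ]
 [0.48607207 0.34500376 0.016     ]
 [0.63241684 0.32895603 0.016     ]] [0.55120624 0.26413472 0.016     ]
[0.14652251 0.14721396 0.14722201 0.14593623] [174.24195411  83.8404618   -6.2578809  -96.43549482]
```

View pics/fit.png

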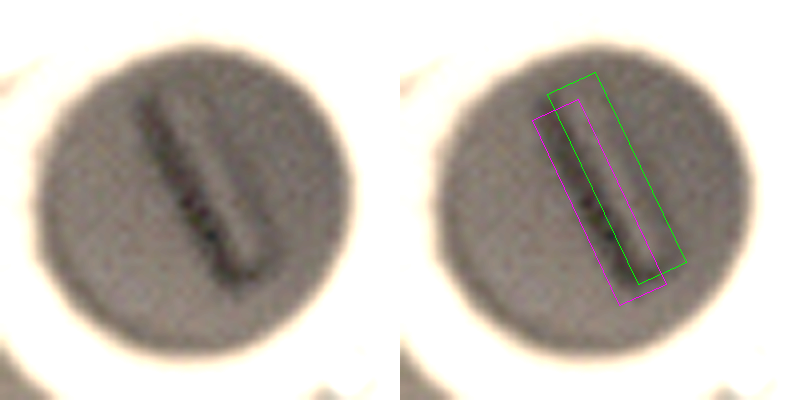

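The lid is confirmed as the black one on the wide body. Its bar yaw is about 25°. The two cameras disagree on the tray's y by 12 mm, so I'll overlay the models in both views.

```bash
cat > ov.py <<'E'
import cv2,numpy as np
from geo import *
def circ(c,z,r,n=60):
    a=np.linspace(0,2*np.pi,n,endpoint=False); return np.c_[c[0]+r*np.cos(a),c[1]+r*np.sin(a),a*0+z]
def rect(c,z,lx,ly,yaw):
    y=np.radians(yaw);u=np.array([np.cos(y),np.sin(y)]);v=np.array([-u[1],u[0]])
    return np.array([[*(np.array(c[:2])+a*lx/2*u+b*ly/2*v),z] for a,b in((1,1),(1,-1),(-1,-1),(-1,1))])
def draw(p,items,x,y,w,K,gain=1.5):
    im=cv2.resize(p["color"][y:y+w,x:x+w,::-1],(w*K,w*K),interpolation=cv2.INTER_CUBIC)
    im=np.clip(im.astype(float)*gain,0,255).astype(np.uint8)
    for P,col in items:
        Q=((np.array([pj(p,X) for X in P])-[x,y]+.5)*K).astype(int)
        cv2.polylines(im,[Q.reshape(-1,1,2)],True,col,1)
    return im
E
python3 - <<'E'
import pickle
from ov import *
r=pickle.load(open("pics/a.pkl","rb"));p=r["top"];s=r["side"]
C=[.5725,-.2855]
L=[(circ(C,.14,.048),(255,0,255)),(circ(C,.152,.048),(0,255,0)),(rect(C,.188,.064,.016,25),(0,255,255)),(circ(C,0,.07),(255,255,0))]
T=[.553,.257]
M=[(rect(T,.016,.15,.15,-5.5),(0,255,0)),(rect(T,0,.15,.15,-5.5),(255,0,255))]
A=np.hstack([draw(s,L,240,140,80,5,2),draw(p,L,355,100,80,5,2)])
B=np.hstack([draw(s,M,205,275,100,4,1.),draw(p,M,148,100,100,4,1.)])
cv2.imwrite("pics/ov1.png",A);cv2.imwrite("pics/ov2.png",B)
E
```

```text
(no output)
```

View pics/ov1.png

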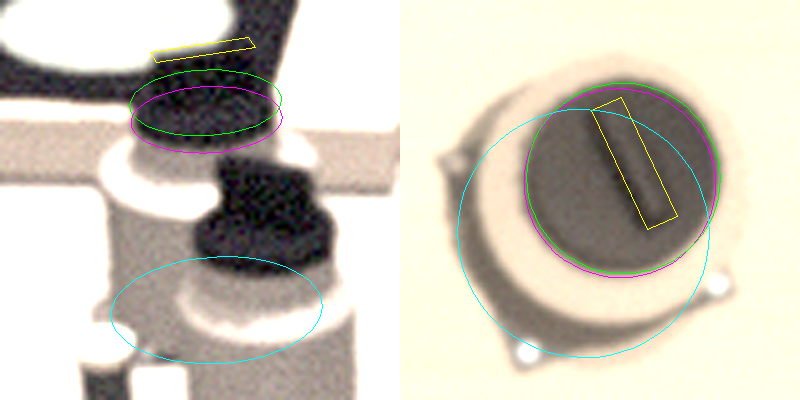

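View pics/ov2.png

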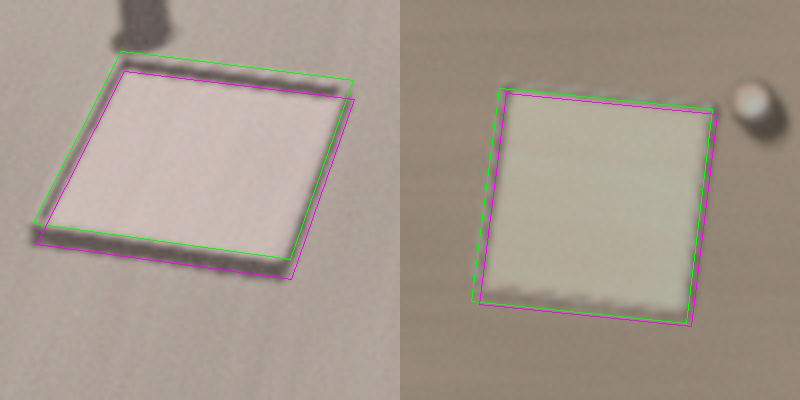

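The tray is at about (0.553, 0.255), yaw -5.5. The lid is at about (0.574, -0.287), bar yaw about 25°. The tool's yaw is already 25.5, so I'll approach over the lid.

Call:
{"op": "servo_tool", "data": {"motion": [[[39,-4,-8,0,0,0],[39,-4,-8,0,0,0],[39,-4,-8,0,0,0],[39,-4,-8,0,0,0],[39,-5,-8,0,0,0]]], "gripper": 85}}

```text
time: 1.0
ee_pos: [0.4048, -0.3927, 0.2625]
tcp_rot: [180.0, -0.0, 25.5]
wrist_force: [0.6, -0.5, 0.4]
opening: 0.085
```

Call:
{"op": "servo_tool", "data": {"motion": [[[39,-4,0,0,0,0],[39,-4,0,0,0,0],[39,-5,0,0,0,0],[39,-5,0,0,0,0],[30,-5,0,0,0,0]]]}}

```text
time: 1.5
ee_pos: [0.5633, -0.2914, 0.2617]
tcp_rot: [-180.0, -0.0, 25.5]
wrist_force: [-0.2, -1.1, -0.7]
opening: 0.0849
```

Call:
{"op": "servo_tool", "data": {"motion": [[[0,0,0,0,0,0],[0,0,0,0,0,0]]]}}

```text
time: 1.7
ee_pos: [0.562, -0.2924, 0.2616]
tcp_rot: [-180.0, 0.0, 25.6]
wrist_force: [-0.1, -0.1, 0.4]
opening: 0.0851
```

```bash
python3 - <<'E'
from ov import *
from look import shots
from workcell import bot
import pickle
r=pickle.load(open("pics/a.pkl","rb"));p=r["top"]
for z in(.248,.29): print(bp(p,292,162,z))
o=bot.get_obs();print(o["time"],o["ee_pos"],o["tcp_rot"],o["q"])
r=shots("b");p=r["top"];s=r["side"]
C=[.574,-.287]
L=[(circ(C,.152,.048),(0,255,0)),(rect(C,.188,.064,.016,25),(0,255,255))]
cv2.imwrite("pics/b_ov.png",np.hstack([draw(s,L,220,60,130,3,1.5),draw(p,L,335,70,130,3,1.5)]))
E
```

```text
[ 0.48918746 -0.02605674  0.248     ]
[ 0.48295475 -0.02885966  0.29      ]
1.7 [ 0.56199079 -0.29238331  0.26163832] [-1.79973117e+02  3.60453312e-02  2.55653987e+01] [-2.74804440e+01  1.85263634e+01  3.03697740e+01  1.01886563e+02
 -1.26431339e-02  1.26954170e+02]
```

View pics/b_ov.png

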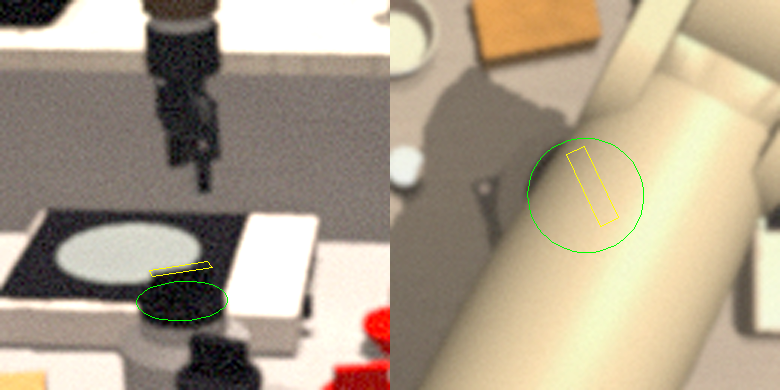

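Call:
{"op": "servo_tool", "data": {"motion": [[[13,0,0,0,0,-0.01],[0,0,20,0,0,0],[0,0,25,0,0,0],[0,0,20,0,0,0],[0,0,12,0,0,0]]]}}

```text
time: 2.3
ee_pos: [0.573, -0.2873, 0.1835]
tcp_rot: [-179.9, 0.0, 26.0]
wrist_force: [-1.1, -0.3, 0.5]
opening: 0.0851
```

Call:
{"op": "servo_tool", "data": {"motion": [[[0,0,5,0,0,0],[0,0,3,0,0,0],[0,0,0,0,0,0]]]}}

```text
time: 2.6
ee_pos: [0.5736, -0.2874, 0.1777]
tcp_rot: [180.0, -0.0, 26.1]
wrist_force: [-0.2, 0.7, 0.5]
opening: 0.0851
```

```bash
python3 - <<'E'
from ov import *
from look import shots
from workcell import bot
o=bot.get_obs();print(o["time"],o["ee_pos"],o["tcp_rot"])
r=shots("c");s=r["side"]
cv2.imwrite("pics/c_ov.png",np.hstack([draw(s,[],220,100,110,5,1.8)]))
E
```

```text
2.6 [ 0.57357045 -0.28739035  0.17770045] [ 1.79964154e+02 -2.82018752e-02  2.60509877e+01]
```

View pics/c_ov.png

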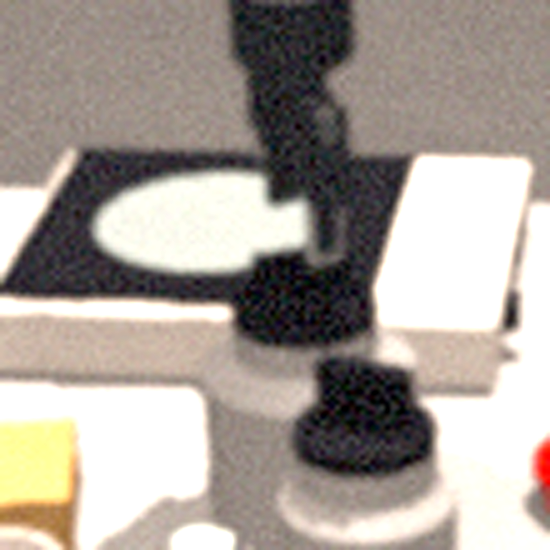

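The side view shows the tips beside the bar, just above the disc at crop (300,290). I'll close gently.

Call:
{"op": "servo_tool", "data": {"motion": [[[0,0,0,0,0,0.015],[0,0,0,0,0,0],[0,0,0,0,0,0],[0,0,0,0,0,0],[0,0,0,0,0,0]]], "gripper": 0, "newtons": 30}}

```text
time: 3.2
ee_pos: [0.5735, -0.2874, 0.1773]
tcp_rot: [180.0, -0.0, 25.2]
wrist_force: [-0.3, -1.2, 0.6]
opening: 0.0142
```

Call:
{"op": "servo_tool", "data": {"motion": [[[0,0,0,0,0,0],[0,0,0,0,0,0],[0,0,0,0,0,0],[0,0,0,0,0,0],[0,0,0,0,0,0]]]}}

```text
time: 3.7
ee_pos: [0.5734, -0.2873, 0.1772]
tcp_rot: [180.0, -0.0, 25.2]
wrist_force: [0.2, -0.5, 2.4]
opening: 0.0143
```

```bash
python3 - <<'E'
from workcell import bot
o=bot.get_obs();print(o["time"],o["ee_pos"],o["tcp_rot"],o["wrist_force"],o["torque"],o["opening"],o["q"])
E
```

```text
3.7 [ 0.57343187 -0.28732447  0.17723107] [ 1.79982292e+02 -7.71771798e-03  2.51968584e+01] [ 0.22672898 -0.51889862  2.4346012 ] [-0.2883331  -0.10999081  0.03940159] 0.014292083744099406 [-2.66114336e+01  1.71733315e+01  1.91929342e+01  9.20009137e+01
 -4.88281091e-03  1.28191708e+02]
```

Gripped at 14.3 mm with no side load. Now I'll turn it anticlockwise, watching the forces.

Call:
{"op": "servo_tool", "data": {"motion": [[[0,0,0,0,0,0],[0,0,0,0,0,-0.05],[0,0,0,0,0,-0.07],[0,0,0,0,0,-0.07],[0,0,0,0,0,-0.07]]], "newtons": 60}}

```text
time: 4.2
ee_pos: [0.5734, -0.2869, 0.1772]
tcp_rot: [-180.0, -0.0, 40.3]
wrist_force: [-0.0, -0.1, 2.4]
opening: 0.0123
```

```bash
python3 - <<'E'
from workcell import bot
o=bot.get_obs();print(o["time"],o["ee_pos"],o["tcp_rot"],o["wrist_force"],o["torque"],o["opening"])
E
```

```text
4.2 [ 0.57342292 -0.28688684  0.17716056] [-1.79977406e+02 -2.95510792e-02  4.02627095e+01] [-0.01320086 -0.07944674  2.3538105 ] [ 0.13945051 -0.05460566 -0.14433649] 0.012298215524443658
```

Call:
{"op": "servo_tool", "data": {"motion": [[[0,0,0,0,0,-0.1],[0,0,0,0,0,-0.1],[0,0,0,0,0,-0.1],[0,0,0,0,0,-0.1],[0,0,0,0,0,-0.1]]]}}

```text
time: 4.7
ee_pos: [0.5733, -0.2869, 0.1772]
tcp_rot: [-180.0, -0.0, 69.0]
wrist_force: [0.3, 0.3, 3.2]
opening: 0.0122
```

Call:
{"op": "servo_tool", "data": {"motion": [[[0,0,0,0,0,-0.1],[0,0,0,0,0,-0.1],[0,0,0,0,0,-0.1],[0,0,0,0,0,-0.1],[0,0,0,0,0,-0.1]]]}}

```text
time: 5.2
ee_pos: [0.5733, -0.287, 0.1771]
tcp_rot: [-180.0, -0.0, 97.6]
wrist_force: [-0.4, -0.6, 3.1]
opening: 0.0119
```

Call:
{"op": "servo_tool", "data": {"motion": [[[0,0,0,0,0,-0.07],[0,0,0,0,0,0]]]}}

```text
time: 5.4
ee_pos: [0.5733, -0.287, 0.1771]
tcp_rot: [-180.0, -0.0, 101.5]
wrist_force: [-1.0, -0.5, 2.4]
opening: 0.0123
```

```bash
python3 - <<'E'
from workcell import bot
from ov import *
from look import shots
o=bot.get_obs();print(o["time"],o["ee_pos"],o["tcp_rot"],o["wrist_force"],o["torque"],o["opening"],o["q"])
r=shots("d");s=r["side"]
cv2.imwrite("pics/d.png",draw(s,[],220,100,110,5,1.8))
E
```

```text
5.4 [ 0.57331527 -0.28696839  0.17714774] [-1.79998060e+02 -2.41910052e-02  1.01465316e+02] [-1.03364729 -0.4857      2.42296468] [ 0.10036102  0.11544798 -0.03637783] 0.012318246914744879 [-2.65980818e+01  1.71728012e+01  1.91830453e+01  9.20266861e+01
  1.78501861e-02  5.19365994e+01]
```

View pics/d.png

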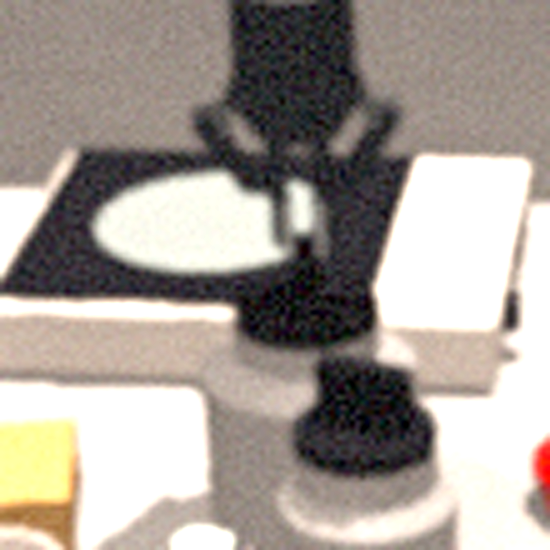

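The bar is now seen end-on at crop (305,260), so the lid turned with the jaws by about 76°. I'll do a gentle test lift.

Call:
{"op": "servo_tool", "data": {"motion": [[[0,0,-2,0,0,0],[0,0,-2,0,0,0],[0,0,-2,0,0,0],[0,0,0,0,0,0]]]}}

```text
time: 5.9
ee_pos: [0.5734, -0.2873, 0.1831]
tcp_rot: [-180.0, -0.0, 101.4]
wrist_force: [0.1, -0.3, -2.5]
opening: 0.0122
```

Only the lid's weight shows, so it is free. I'll lift straight up.

Call:
{"op": "servo_tool", "data": {"motion": [[[0,0,-6,0,0,0],[0,0,-10,0,0,0],[0,0,-15,0,0,0],[0,0,-20,0,0,0],[0,0,-25,0,0,0]]]}}

```text
time: 6.4
ee_pos: [0.5731, -0.2871, 0.2601]
tcp_rot: [-180.0, -0.0, 101.4]
wrist_force: [-0.7, -0.2, -2.6]
opening: 0.0123
```

Call:
{"op": "servo_tool", "data": {"motion": [[[0,0,-25,0,0,0],[0,0,-15,0,0,0],[0,0,-5,0,0,0],[0,0,0,0,0,0]]]}}

```text
time: 6.8
ee_pos: [0.5737, -0.2874, 0.3049]
tcp_rot: [179.9, 0.1, 101.4]
wrist_force: [0.1, 0.5, -3.0]
opening: 0.0122
```

```bash
python3 - <<'E'
from workcell import bot
from ov import *
from look import shots
o=bot.get_obs();print(o["time"],o["ee_pos"],o["tcp_rot"],o["wrist_force"],o["torque"],o["opening"],o["q"])
r=shots("e");s=r["side"]
cv2.imwrite("pics/e.png",draw(s,[],210,50,140,4,1.8))
# plan in tool axes: waypoint list
W=np.array([[.36,-.2,.30],[.36,.08,.30],[.553,.255,.30]]);P=o["ee_pos"]
for w in W:
    d=w-P;y=np.radians(o["tcp_rot"][2]);print((1e3*np.array([d@[np.cos(y),np.sin(y),0],d@[np.sin(y),-np.cos(y),0],-d[2]])).round());P=w
E
```

```text
6.8 [ 0.57365849 -0.28738186  0.30489415] [1.79934067e+02 5.25592807e-02 1.01398714e+02] [ 0.0962556   0.49286654 -2.99737842] [-0.02508528  0.00814199  0.03065443] 0.012240439568456133 [-2.66088162e+01  2.21825848e+01  4.01512296e+01  1.07884330e+02
 -8.13920092e-04  5.19924388e+01]
[ 128. -192.    5.]
[274.  55.  -0.]
[133. 224.  -0.]
```

View pics/e.png

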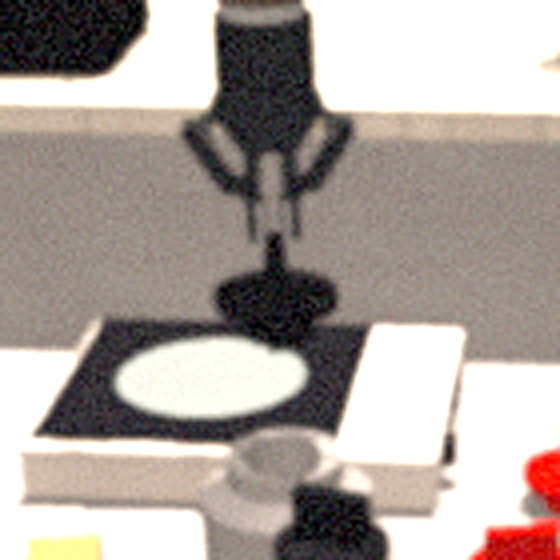

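The lid hangs level from the jaws at crop (277,290), with the open neck below it. I'll carry it round the robot side of the tall canister, which stands at about (0.49, -0.03).

Call:
{"op": "servo_tool", "data": {"motion": [[[8,-14,-3,0,0,0],[17,-28,-4,0,0,0],[17,-28,-4,0,0,0],[17,-28,-4,0,0,0],[17,-28,-4,0,0,0]]]}}

```text
time: 7.4
ee_pos: [0.4332, -0.2369, 0.322]
tcp_rot: [-179.9, -0.1, 101.4]
wrist_force: [0.6, 0.3, -1.0]
opening: 0.0124
```

Call:
{"op": "servo_tool", "data": {"motion": [[[17,-28,-3,0,0,0],[17,-28,-3,0,0,0],[17,-28,0,0,0,0],[12,-14,0,0,0,0],[17,0,0,0,0,0]]]}}

```text
time: 7.9
ee_pos: [0.3211, -0.1783, 0.3287]
tcp_rot: [-180.0, 0.0, 101.3]
wrist_force: [1.1, 0.1, -2.4]
opening: 0.0126
```

Call:
{"op": "servo_tool", "data": {"motion": [[[30,5,0,0,0,0],[30,6,0,0,0,0],[30,6,0,0,0,0],[30,6,0,0,0,0],[30,6,0,0,0,0]]]}}

```text
time: 8.4
ee_pos: [0.3211, -0.0247, 0.3282]
tcp_rot: [-180.0, -0.0, 101.4]
wrist_force: [1.5, 0.1, -3.0]
opening: 0.0119
```

Call:
{"op": "servo_tool", "data": {"motion": [[[30,6,0,0,0,0],[30,6,0,0,0,0],[30,10,0,0,0,0],[25,15,0,0,0,0],[15,10,0,0,0,0]]]}}

```text
time: 8.9
ee_pos: [0.3419, 0.1126, 0.3281]
tcp_rot: [-179.9, -0.0, 101.5]
wrist_force: [0.4, -0.2, -2.1]
opening: 0.012
```

Call:
{"op": "servo_tool", "data": {"motion": [[[7,15,0,0,0,0],[12,30,5,0,0,0],[12,30,8,0,0,0],[12,30,10,0,0,0],[12,30,10,0,0,0]]]}}

```text
time: 9.4
ee_pos: [0.4642, 0.1922, 0.2946]
tcp_rot: [-179.9, 0.0, 101.4]
wrist_force: [0.6, -0.5, -3.3]
opening: 0.0124
```

Call:
{"op": "servo_tool", "data": {"motion": [[[12,30,12,0,0,0],[12,30,14,0,0,0],[8,22,14,0,0,0],[5,14,14,0,0,0],[0,0,0,0,0,0]]]}}

```text
time: 9.9
ee_pos: [0.5504, 0.247, 0.238]
tcp_rot: [-179.7, 0.1, 101.4]
wrist_force: [0.0, -1.2, -2.6]
opening: 0.012
```

Call:
{"op": "servo_tool", "data": {"motion": [[[0,0,0,0,0,0]]]}}

```text
time: 10.0
ee_pos: [0.5497, 0.2464, 0.2415]
tcp_rot: [-179.9, 0.0, 101.4]
wrist_force: [-0.1, 0.1, -2.3]
opening: 0.0121
```

```bash
python3 - <<'E'
from workcell import bot
from ov import *
from look import shots
o=bot.get_obs();print(o["time"],o["ee_pos"],o["tcp_rot"],o["wrist_force"],o["torque"],o["opening"],o["q"])
r=shots("f");s=r["side"];p=r["top"]
T=[.553,.255]
M=[(rect(T,.016,.15,.15,-5.5),(0,255,0)),(circ(o["ee_pos"],o["ee_pos"][2]-.037,.048),(255,255,0)),(circ(T,.004,.0275),(255,0,255))]
cv2.imwrite("pics/f.png",np.hstack([draw(s,M,170,180,180,2,1.2),draw(p,M,120,50,180,2,1.2)]))
y=np.radians(o["tcp_rot"][2]);d=np.array([*T,0])-o["ee_pos"];print(1e3*d@[np.cos(y),np.sin(y),0],1e3*d@[np.sin(y),-np.cos(y),0])
E
```

```text
10.0 [0.54969099 0.24637446 0.24149557] [-1.79901201e+02  2.73533673e-02  1.01403491e+02] [-0.10258927  0.12682063 -2.30327139] [0.03244136 0.04254101 0.02475501] 0.012079606363199076 [ 2.41445671e+01  1.30761636e+01  2.13957958e+01  9.84220316e+01
 -4.89002720e-03  1.02741104e+02]
7.801021358434555 4.9491022405530005
```

View pics/f.png

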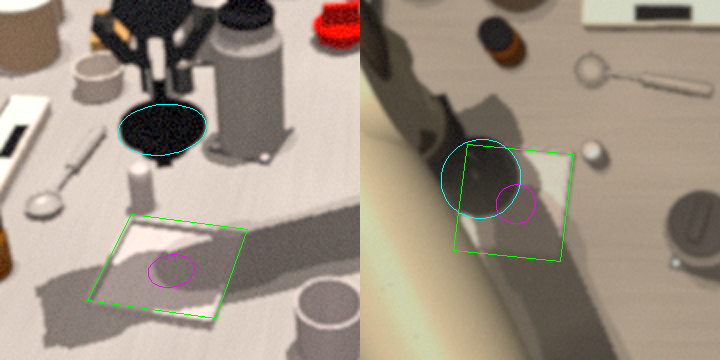

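The lid outline matches the model in both views: side crop (162,130), top crop (480,178). I'll centre over the tray and descend.

Call:
{"op": "servo_tool", "data": {"motion": [[[8,5,15,0,0,0],[0,0,30,0,0,0],[0,0,30,0,0,0],[0,0,30,0,0,0],[0,0,20,0,0,0]]]}}

```text
time: 10.6
ee_pos: [0.5527, 0.2555, 0.1143]
tcp_rot: [-179.9, 0.0, 101.4]
wrist_force: [-0.3, 0.6, -2.6]
opening: 0.0121
```

Call:
{"op": "servo_tool", "data": {"motion": [[[0,0,15,0,0,0],[0,0,10,0,0,0],[0,0,6,0,0,0],[0,0,3,0,0,0],[0,0,0,0,0,0]]]}}

```text
time: 11.1
ee_pos: [0.5539, 0.2557, 0.0834]
tcp_rot: [180.0, -0.0, 101.4]
wrist_force: [0.1, 1.4, -2.7]
opening: 0.0122
```

```bash
python3 - <<'E'
from workcell import bot
from ov import *
from look import shots
o=bot.get_obs();print(o["time"],o["ee_pos"],o["tcp_rot"],o["wrist_force"],o["torque"],o["opening"])
r=shots("g");s=r["side"];p=r["top"]
T=[.553,.255]
M=[(rect(T,.016,.15,.15,-5.5),(0,255,0)),(circ(o["ee_pos"],o["ee_pos"][2]-.037,.048),(255,255,0))]
cv2.imwrite("pics/g.png",np.hstack([draw(s,M,200,250,100,4,1.2),draw(p,M,150,90,100,4,1.2)]))
E
```

```text
11.1 [0.55389741 0.2557207  0.08342813] [ 1.79964429e+02 -8.85751496e-03  1.01401962e+02] [ 0.05061689  1.38178262 -2.74476128] [ 0.00994651  0.01624234 -0.04312924] 0.012175159665853055
```

View pics/g.png

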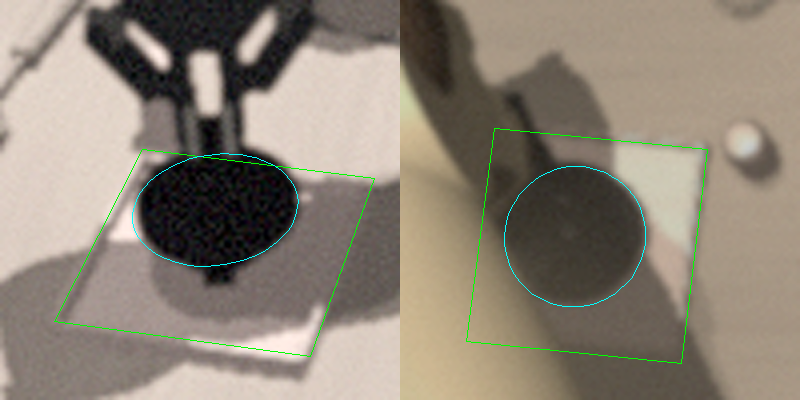

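The lid is centred over the tray, and the tray outline matches the model. I'll creep down to contact.

Call:
{"op": "servo_tool", "data": {"motion": [[[0,0,6,0,0,0],[0,0,4,0,0,0],[0,0,3,0,0,0],[0,0,2,0,0,0],[0,0,0,0,0,0]]]}}

```text
time: 11.7
ee_pos: [0.5535, 0.2555, 0.0677]
tcp_rot: [-180.0, 0.0, 101.4]
wrist_force: [0.2, -1.6, -2.1]
opening: 0.0121
```

Call:
{"op": "servo_tool", "data": {"motion": [[[0,0,1,0,0,0],[0,0,1,0,0,0],[0,0,0,0,0,0]]]}}

```text
time: 12.0
ee_pos: [0.5537, 0.2556, 0.066]
tcp_rot: [-180.0, 0.0, 101.4]
wrist_force: [-0.1, 0.8, -3.6]
opening: 0.012
```

Call:
{"op": "servo_tool", "data": {"motion": [[[0,0,0.5,0,0,0],[0,0,0.3,0,0,0],[0,0,0,0,0,0],[0,0,0,0,0,0]]]}}

```text
time: 12.4
ee_pos: [0.5539, 0.2556, 0.0656]
tcp_rot: [180.0, -0.0, 101.4]
wrist_force: [-0.1, -1.0, -1.0]
opening: 0.0121
```

Call:
{"op": "servo_tool", "data": {"motion": [[[0,0,0.3,0,0,0],[0,0,0,0,0,0],[0,0,0,0,0,0]]]}}

```text
time: 12.7
ee_pos: [0.5541, 0.2557, 0.0655]
tcp_rot: [179.9, -0.0, 101.4]
wrist_force: [2.0, -0.7, 2.9]
opening: 0.0124
```

Contact: the vertical force went from -2.6 to +2.9 N at the expected height. I'll release slowly.

Call:
{"op": "servo_tool", "data": {"motion": [[[0,0,0,0,0,0],[0,0,0,0,0,0],[0,0,0,0,0,0],[0,0,0,0,0,0],[0,0,0,0,0,0]]], "gripper": 45, "newtons": 20}}

```text
time: 13.2
ee_pos: [0.5536, 0.2556, 0.0649]
tcp_rot: [-180.0, 0.0, 101.4]
wrist_force: [-0.2, -1.0, -0.2]
opening: 0.0451
```

Call:
{"op": "servo_tool", "data": {"motion": [[[0,0,0,0,0,0],[0,0,-5,0,0,0],[0,0,-15,0,0,0],[0,0,-25,0,0,0],[0,0,-30,0,0,0]]]}}

```text
time: 13.7
ee_pos: [0.5533, 0.2554, 0.1413]
tcp_rot: [-180.0, 0.0, 101.4]
wrist_force: [1.1, 0.1, -0.0]
opening: 0.045
```

Call:
{"op": "servo_tool", "data": {"motion": [[[0,0,-30,0,0,0],[0,0,-30,0,0,0],[0,0,-30,0,0,0],[0,-20,-20,0,0,0],[0,-20,0,0,0,0]]]}}

```text
time: 14.2
ee_pos: [0.5149, 0.2479, 0.2544]
tcp_rot: [179.7, -0.1, 101.4]
wrist_force: [-0.7, -0.2, 0.0]
opening: 0.0446
```

Call:
{"op": "servo_tool", "data": {"motion": [[[0,-40,0,0,0,0],[0,-40,0,0,0,0],[0,-40,0,0,0,0],[0,-20,0,0,0,0],[0,0,0,0,0,0]]]}}

```text
time: 14.7
ee_pos: [0.3754, 0.2196, 0.2525]
tcp_rot: [179.8, -0.1, 101.5]
wrist_force: [0.4, 0.2, 0.3]
opening: 0.0449
```

```bash
python3 - <<'E'
from workcell import bot
from ov import *
from look import shots
o=bot.get_obs();print(o["time"],o["ee_pos"],o["wrist_force"],o["opening"])
r=shots("h");s=r["side"];p=r["top"]
T=[.553,.255]
M=[(rect(T,.016,.15,.15,-5.5),(0,255,0)),(circ([.554,.2555],.04,.048),(255,255,0)),(rect([.554,.2555],.076,.064,.016,101),(0,255,255))]
cv2.imwrite("pics/h.png",np.hstack([draw(s,M,200,250,100,4,1.5),draw(p,M,150,90,100,4,1.5)]))
E
```

```text
14.7 [0.37542454 0.2196368  0.25247119] [0.44959647 0.222707   0.32795202] 0.04493790770274607
```

View pics/h.png

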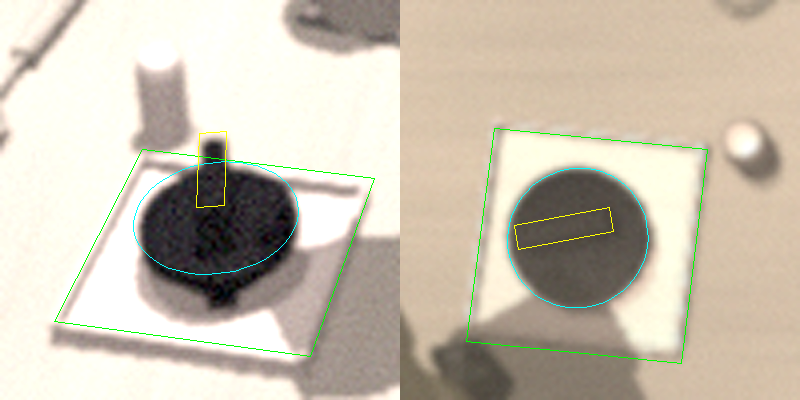

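View pics/h_side.png

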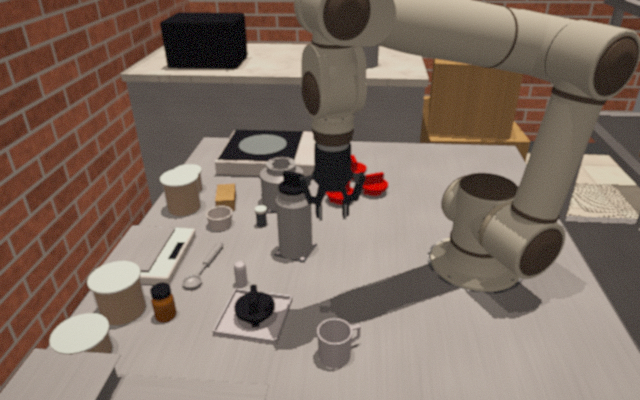

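The lid stands upright and flat in the middle of the tray (side view (255,307)). The wide canister's neck is open at (281,165), everything else is where it was, and the arm is clear.

```bash
python3 -c "
from workcell import bot
o=bot.get_obs();print(o['time'],o['qd'].round(2));print(bot.job_done())"
```

```text
14.8 [-0.48  1.99  0.45 -0.43  0.03 -0.07]
the job is handed in; nothing more can be done
None
```

The lid of the wide canister is off and standing flat and right way up in the tray. I handed the job in at 14.8 s of the 48 s allowed; no verdict was reported.

- **Unscrewing and lifting:** I gripped the lid's bar and turned it about 76° anticlockwise. The lift then showed only the lid's weight, about 2.6 N.
- **Setting down:** I carried the lid round the tall canister and lowered it until the vertical force rose to about 3 N. Then I opened the jaws and backed away.
- **Last checks:** both cameras show the lid centred in the tray with the arm clear of it. The canister's neck is open, and the tall canister and the red lids look undisturbed.
- **Disagreements:**
  - The two cameras differed by about 12 mm on the tray's position at first. Overlaying a model in both views settled it.
  - The jaw reading on the 16 mm bar was 12–14 mm. I put that down to the pads giving and did not check it, but the lid did not slip.
  - In the last side view, the lid sat a few millimetres off the drawn outline, well within the tray.

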